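# Lock the test-kit cartons in their transport tray

### The arm

A 6-joint arm with a two-finger parallel gripper is mounted at the origin on the work surface. World frame = base frame: x ahead of the robot, y to its left, z up, the work surface at z = 0. Lengths are in m, angles in rad, forces in N, time in s.
With the tool pointing down it reaches from about 0.35 to 0.95 m from the base axis. Payload 17.4 kg.
Tool frame: the origin (TCP) lies midway between the tips of the shut fingers; the grasp point (between the pads) lies env.grip_depth behind it (env.grip_depth is the distance from the TCP to the grasp point, in m); z points along the fingers, y is the line along which they close (so a half turn about z gives the same grasp; the last joint's range is limited). The gripper opens to 93 mm and grips with 3 to 60 N. Pads are 15 mm wide; open, the fingers measure 128 mm over their backs; the gripper's body (75 mm by 188 mm) begins 65 mm behind the grasp point.
Start: joints at [1.302, 0.116, 1.442, -0, 1.584, -0.038], TCP at [0.154, 0.657, 0.219] pointing down, gripper open.
Joint ranges: [-2.83, 2.83], [-0.83, 2.19], [0.07, 2.5], [-1.14, 4.28], [0.01, 3], [-2.97, 2.97]. Speed limits (rad/s): [1.89, 1.89, 2.22, 3.14, 3.14, 3.14].

### API

Orientations are given as a unit quaternion [x, y, z, w].
In Python, from rig import env, eyes, ticket gives the robot as it stands. The module is installed in compiled form; this text tells all that it offers.
- The arm moves only by the shell command python3 -m crank 'ROWS' [FORCE]. ROWS is a JSON object of lists of equal length, an entry for each row: "fingers": the finger opening in mm, from 0 to 93; "linear": the shift along the tool's x, y, z in mm, a list of three; "rotation": the turn, a rotation vector about the tool's x, y, z in degrees, a list of three. In form: {"fingers": [fingers, ...], "linear": [[x, y, z], ...], "rotation": [[ax, ay, az], ...]}. A call has 1 to 8 rows; each row is the pose to reach, as a shift and turn from the pose commanded when the call began, along the tool's axes at that moment; what a row does not reach only later rows make up. A row lasts 1/12 s, in which the tool goes at most 41.7 mm and 7.16 degrees, less where a joint would pass 70% of its speed; a pose out of reach is approached as far as the arm can. A call with a gripper value outside its range is refused whole. The fingers move at their own pace and stop on an object; FORCE is the grip in N (left out, the last holds). Time passes only in rows, so rows that repeat a pose let the fingers close. It gives the time, the measured TCP pose, the force, the opening and the grip force at its end, in the units of the state.
- env.get_obs(): the state, without advancing time (a new reading comes with each control period).
- eyes.camera(name): name is "scene" or "side" or "wrist"; returns the picture (480x640x3 uint8, red, green, blue); there is no depth.
- eyes.camera_model(name): a dict with "mtx" (3x3 intrinsics, pixels), "world_to_cam" (4x4, takes a point from world to camera coordinates). Camera axes: x right, y up, looking along -z (the intrinsics and any distortion apply to the point x, -y, -z); pixel columns grow to the right and rows downward; lengths in m; the calibration is good to about 2 mm. The wrist camera is an equidistant fisheye: a pixel r from the principal point sees the ray r / f radians off the axis. A picture is of the moment at which its call begins: read the wrist's pose just before it. camera_model takes no time and is no camera call; for the wrist camera it gives the pose at the moment of the call.
- ticket.hand_in(): hands the job in; it is judged then, once.
The state is a dict: "clock": time; "joints": joint angles; "joint_velocities": joint speeds; "tau": joint torques, N m; "eef_pos": TCP position; "tool_rot": TCP orientation; "contact_force": force on the tool from outside, world axes, zero at the start; "ft_torque": the same for the moment, N m; "grip_width": opening from 0.0 (shut) to 1.0 (fully open); "finger_force": force on a finger pad.
Only numpy, scipy, OpenCV 4.12 (cv2) and the standard library are available. Lean on these libraries where they do the work, as an engineer would, in place of code of your own. Each camera call takes 0.05 s, during which the arm holds its last target. There are 200 camera calls.

### The job

The row of test-kit cartons in the blue transport tray is still loose. Take the orange wedge out of the grey rack and drive it straight down, foot first, into the gap at the end of the row until it is fully home, so that the row is locked tight against the tray's sprung end plate with the last carton still standing flat on the tray floor. Then let go of it.

Things in the scene. Friction and masses are not known exactly. Their poses are not given: they have to be found in the camera images.
- wedge_grip (a point): Orange wedge, 70-140 g, foot down in any slot of a grey rack among a yellow (thin) and a green (fat) filler, 85 mm apart along y. Point: middle of its grip, a 24 mm square post 45 tall: 88 above the foot, 28 above the body's shoulder, 17 below the top. z up. Body 60 tall, 60 along x; along y 12 at the foot, evenly tapering to 40 at 44 up, then 40 to the shoulder. Same either way round. Its start foot is 8 mm up.
- gap (a point): Point on the blue tray's floor (5 mm above the counter), mid-width, about mid-gap. y: along the row, to the end wall, its inner face 18 mm away; z up. Tray 90 mm wide inside (x), walls 6 thick, tops 52 above the counter. Gap 30 to 33 mm along y. The taper forces the row back (5 to 15 N down). Home: foot on this floor, shoulder level with carton tops, centre 2 mm towards the cartons; friction holds it.
- end_plate (a joint): Sprung aluminium plate, 52 mm tall, across the tray's other end: how far the row has pushed it back, in m. 0 when loose, about 0.004 when the wedge is home, at most 0.012. Its spring starts at 1.5 N and adds 0.6 N per mm.
- carton3_mid (a point): Centre of the last carton, beside the gap: white with a blue band, 46 mm along the row (y), 80 wide (x), 60 tall (z), 75 to 155 g, loose on the tray floor. Two more, with red and green bands, stand between it and the end plate, 1 to 2 mm apart.
Things that resemble listed ones, but are neither listed nor needed, are in the scene too. What is shaped like the part that bears wedge_grip but purple is not meant.

How it is judged:
By the outcome, as a careful person would: the job done as asked, in the order asked, and still so for the second after the job is handed in, with the robot touching nothing.
It also fails if it takes over 38 s, if anything falls off the work surface, if the arm or the gripper's body presses on something with over 40 N, if the wrist force passes 120 N, or if a joint passes its speed limit or range.

## Working session

There is one attempt and no reset: what is moved stays moved. The work goes in short steps, Python scripts to look and compute and a shell command to move; the robot and the scene stay as the last step left them, time stands still between calls to the robot, and variables do not carry over. Pictures are saved under pics/ and viewed, at most 10 in all, crops included, and the job is handed in when it is done.

```bash
mkdir -p pics; python3 - <<'E'
from rig import env,eyes
import cv2,numpy as np
o=env.get_obs();print(o['clock'],o['eef_pos'],o['tool_rot'],env.grip_depth,o['grip_width'])
for n in ['scene','side']:
    cv2.imwrite(f'pics/{n}0.png',eyes.camera(n)[:,:,::-1])
    m=eyes.camera_model(n);print(n,np.round(m['mtx'],1).tolist(),np.round(m['world_to_cam'],3).tolist(),m.keys())
E
```

```text
0.0 [0.15432694 0.65690214 0.21786986] [ 1.15124639e-01  9.93350876e-01 -5.90238092e-04 -8.35408071e-05] 0.0188 1.0000919427014314
scene [[437.1, 0.0, 320.4], [0.0, 437.1, 241.4], [0.0, 0.0, 1.0]] [[-0.328, 0.945, 0.005, 0.192], [-0.809, -0.283, 0.515, 0.414], [0.488, 0.165, 0.857, -1.188], [0.0, 0.0, 0.0, 1.0]] dict_keys(['mtx', 'world_to_cam'])
side [[557.6, 0.0, 318.4], [0.0, 557.6, 245.6], [0.0, 0.0, 1.0]] [[-0.865, -0.502, -0.015, 0.475], [0.355, -0.63, 0.691, -0.28], [-0.356, 0.592, 0.723, -0.811], [0.0, 0.0, 0.0, 1.0]] dict_keys(['mtx', 'world_to_cam'])
```

View pics/scene0.png

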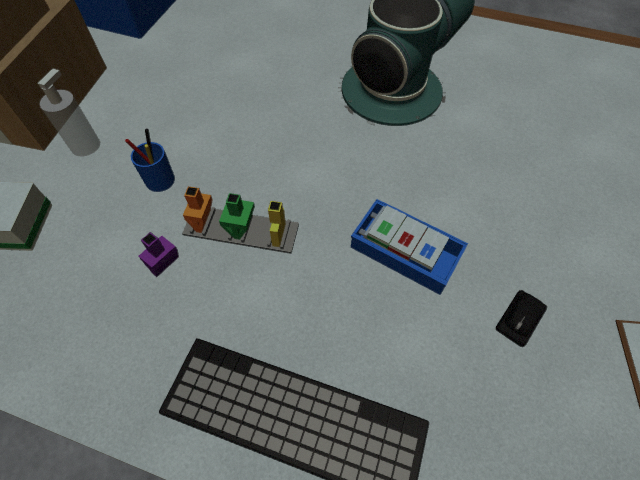

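View pics/side0.png

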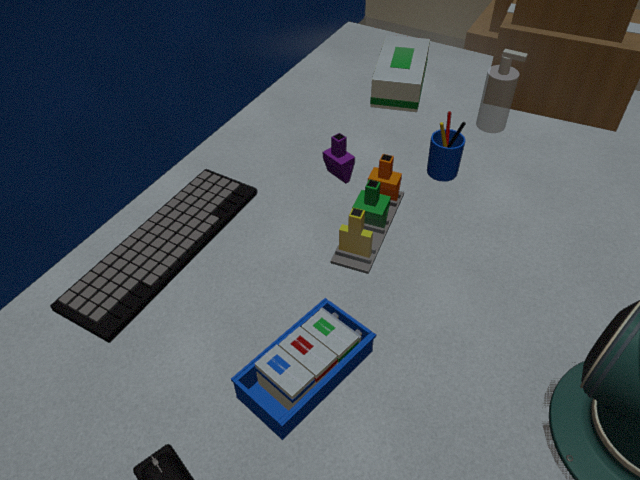

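Scene shows the orange wedge post top at about (194,191), and the tray with its gap at the right end (~(450,258)). Side shows the orange post top at (387,158) and the gap at (270,400). I'll enlarge these.

```bash
python3 - <<'E'
import cv2,numpy as np
s=cv2.imread('pics/scene0.png');d=cv2.imread('pics/side0.png')
c=lambda im,x,y,w,h,k:cv2.resize(im[y:y+h,x:x+w],None,fx=k,fy=k,interpolation=cv2.INTER_CUBIC)
# left col: scene wedge, side wedge; right: trays
a=np.hstack([c(s,175,180,100,75,4),c(s,345,195,133,100,3)[:300,:399]])
b=np.hstack([c(d,350,145,100,75,4),c(d,230,295,160,150,2)])
b=np.pad(b,((0,0),(0,a.shape[1]-b.shape[1]),(0,0)))
cv2.imwrite('pics/crops.png',np.vstack([a,b]))
E
```

```text
(no output)
```

View pics/crops.png

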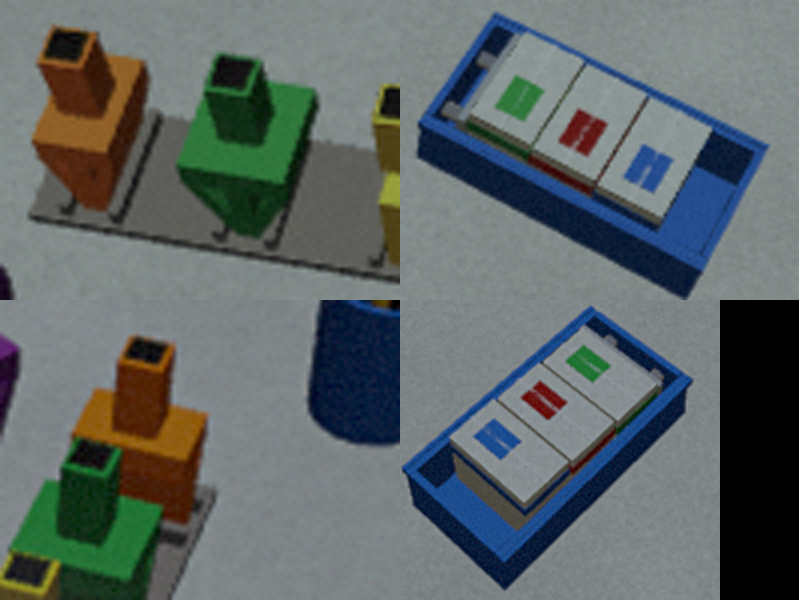

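Clear views: orange wedge is in the far-left slot, with the green one next to it. All four tray corners and the carton tops are visible in both. Next I compute positions.

```bash
cat > h.py <<'E'
import numpy as np,cv2
from rig import env,eyes
def ray(n,px,m=None):
    m=m or eyes.camera_model(n);K=m['mtx'];T=np.array(m['world_to_cam'])
    u=(np.array(px,float)-[K[0][2],K[1][2]])/K[0][0]
    if n=='wrist':
        r=np.linalg.norm(u);v=np.array([*(u/r*np.sin(r)),np.cos(r)])
    else: v=np.array([*u,1.])
    R=T[:3,:3];return -R.T@T[:3,3],R.T@(v*[1,-1,-1])
def at(n,px,z,m=None):
    c,d=ray(n,px,m);return (c+d*(z-c[2])/d[2])[:2]
E
python3 - <<'E'
from h import *
np.set_printoptions(precision=4,suppress=True)
for nm,a,b in [('or',(192.2,191.2),(386.8,157.5)),('gr',(234,198.2),(373,183.8))]:
    print(nm,at('scene',a,.113),at('side',b,.113))
S=[(376.7,200),(467.3,244),(444.3,282.3),(351,236.3)];D=[(375.5,335.5),(282.5,421),(231.5,380),(326,298.5)]
A=np.array([at('scene',p,.052) for p in S]);B=np.array([at('side',p,.052) for p in D]);print(A,B)
for X in(A,B):
    e=X[1]-X[0]+X[2]-X[3];print('yaw y-axis',np.degrees(np.arctan2(e[1],e[0])),np.linalg.norm(e)/2,np.linalg.norm(X[3]-X[0]),(X[1]+X[2])/2)
s=lambda x,y:at('scene',((x-400)/3+345,y/3+195),.065)
d=lambda x,y:at('side',((x-400)/2+230,(y-300)/2+295),.065)
print(np.array([s(649,98),s(713,128),s(658,222),s(596,190)]),np.array([d(571,472),d(524,510),d(450,440)]))
q=lambda x,y:at('scene',(x/4+175,y/4+180),.113)
print([q(*p) for p in[(52,28),(97,32),(85,66),(40,62)]])
o=env.get_obs();print(o['eef_pos'])
E
```

```text
or [ 0.5593 -0.2783] [ 0.5559 -0.2816]
gr [ 0.5476 -0.1933] [ 0.5441 -0.1968]
[[0.4134 0.0663]
 [0.4586 0.2665]
 [0.558  0.239 ]
 [0.5183 0.0413]] [[0.406  0.0662]
 [0.4558 0.2597]
 [0.5567 0.2428]
 [0.5104 0.0403]]
yaw y-axis 77.96091175701918 0.20344821799732427 0.10789832661334466 [0.5083 0.2528]
yaw y-axis 76.3547237807528 0.20374150604954008 0.1075754794353277 [0.5063 0.2512]
[[0.4555 0.1831]
 [0.4648 0.2281]
 [0.5459 0.208 ]
 [0.5362 0.1656]] [[0.4434 0.1888]
 [0.4571 0.2314]
 [0.5352 0.2103]]
[array([ 0.5527, -0.2911]), array([ 0.5476, -0.2689]), array([ 0.5683, -0.2647]), array([ 0.5735, -0.2867])]
[0.1544 0.6569 0.218 ]
```

Heights and sizes check out (slot pitch 85.8 mm, tray 203×107 mm). The wedge is at about (0.558,-0.280) with its y axis at ~98°. The home point is at about (0.501,0.227) with its y axis at ~77°, the same as the tool now. I'll set out towards the wedge.

```bash
cat >> h.py <<'E'
from scipy.spatial.transform import Rotation as Ro
def go(xyz,yang):  # tool-frame shift (mm) and turn (deg) to TCP xyz, tool y at world angle yang, pointing down
    o=env.get_obs();R=Ro.from_quat(o['tool_rot'])
    a=np.radians(yang);y=np.array([np.cos(a),np.sin(a),0]);z=np.array([0,0,-1.])
    T=Ro.from_matrix(np.column_stack([np.cross(y,z),y,z]))
    print('t',round(o['clock'],2),'pos',o['eef_pos'].round(4),'shift',(R.inv().apply(np.array(xyz)-o['eef_pos'])*1e3).round(1),'turn',(R.inv()*T).as_rotvec(degrees=True).round(1),'F',np.round(o['contact_force'],1),'w',round(o['grip_width']*93,1),'g',o['finger_force'])
E
M='[-607,-820,0]'
python3 -m crank '{"fingers":[93,93,93,93,93,93,93,93],"linear":[[-607,-820,0],[-607,-820,0],[-607,-820,0],[-607,-820,0],[-607,-820,0],[-607,-820,0],[-607,-820,0],[-607,-820,0]],"rotation":[[0,0,0],[0,0,0],[0,0,0],[0,0,0],[0,0,0],[0,0,0],[0,0,0],[0,0,0]]}'
python3 -c "
from h import *
go([.5575,-.28,.2],98)"
```

```text
clock: 0.77
eef_pos: [0.2862, 0.349, 0.2184]
tool_rot: [0.115, 0.993, -0.0, 0.0]
contact_force: [0.4, -0.4, 0.2]
grip_width: 1.004
finger_force: 0.0
t 0.77 pos [0.2862 0.349  0.2184] shift [-407.6 -550.6   18.4] turn [ -0.   -0.  -21.2] F [ 0.4 -0.4  0.2] w 93.4 g 0.0
```

```bash

python3 -m crank '{"fingers":[93,93,93,93,93,93,93,93],"linear":[[-408,-550,18],[-408,-550,18],[-408,-550,18],[-408,-550,18],[-408,-550,18],[-408,-550,18],[-408,-550,18],[-408,-550,18]],"rotation":[[0,0,0],[0,0,0],[0,0,0],[0,0,0],[0,0,0],[0,0,0],[0,0,0],[0,0,0]]}' >/dev/null
python3 -c "
from h import *
go([.5575,-.28,.2],98)"
```

```text
t 1.43 pos [0.4183 0.0428 0.2099] shift [-209.4 -282.4   10. ] turn [  0.    0.  -21.2] F [ 0.7  1.1 -0.1] w 92.9 g 0.0
```

```bash

python3 -m crank '{"fingers":[70,70,70,70,70,70,70,70],"linear":[[-209,-282,10],[-209,-282,10],[-209,-282,10],[-209,-282,10],[-209,-282,10],[-209,-282,10],[-209,-282,10],[-209,-282,10]],"rotation":[[0,0,-21],[0,0,-21],[0,0,-21],[0,0,-21],[0,0,-21],[0,0,-21],[0,0,-21],[0,0,-21]]}' >/dev/null
python3 - <<'E'
from h import *
go([.5575,-.28,.2],98)
m=eyes.camera_model('wrist');im=eyes.camera('wrist');cv2.imwrite('pics/w1.png',im[:,:,::-1])
print(m['mtx']);np.save('m1.npy',m['world_to_cam'])
E
```

```text
t 2.1 pos [ 0.5444 -0.249   0.2004] shift [ -8.8 -32.5   0.4] turn [ 0.  -0.  -0.2] F [0.9 1.  0.1] w 69.9 g 0.0
[[371.64829954   0.         320.60665881]
 [  0.         371.64829954 239.68075424]
 [  0.           0.           1.        ]]
```

View pics/w1.png

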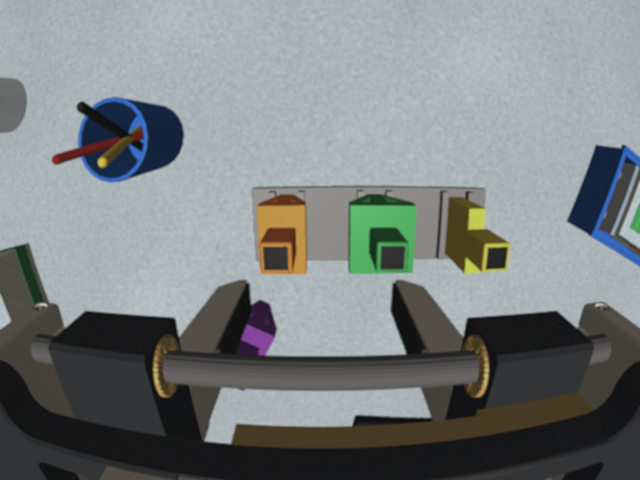

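Orange post top at (277,258), green at (391,257), yellow at (496,257). All are square to the image, so the yaw is good.

```bash
python3 - <<'E'
from h import *
m=eyes.camera_model('wrist');m['world_to_cam']=np.load('m1.npy')
o=at('wrist',(277,258),.113,m);g=at('wrist',(391,257),.113,m);y=at('wrist',(496,257),.113,m)
print(o,g,y,np.linalg.norm(g-o),np.degrees(np.arctan2(*(y-o)[::-1])))
go([o[0],o[1],.2],98)
E
```

```text
[ 0.55872702 -0.27820371] [ 0.54692186 -0.19627132] [ 0.53632649 -0.11150614] 0.08277848872796068 97.65345760486352
t 2.15 pos [ 0.5458 -0.254   0.1987] shift [ -9.6 -25.7  -1.3] turn [-0.  -0.1 -0.4] F [-5.  -1.9 -2. ] w 70.0 g 0.0
```

```bash

python3 -m crank '{"fingers":[70,70,70,70],"linear":[[-9,-25,0],[-9,-25,40],[-9,-25,60],[-9,-25,60]],"rotation":[[0,0,0],[0,0,0],[0,0,0],[0,0,0]]}' >/dev/null
python3 - <<'E'
from h import *
go([.5584,-.279,.077],97.8)
E
```

```text
t 2.48 pos [ 0.5546 -0.2697  0.1354] shift [ -2.9 -10.   58.3] turn [ 0.3 -0.3 -0.1] F [-0.   0.3 -1.1] w 69.9 g 0.0
```

```bash

python3 -m crank '{"fingers":[70,70,70,70],"linear":[[-3,-10,0],[-3,-10,0],[-3,-10,0],[-3,-10,0]],"rotation":[[0,0,0],[0,0,0],[0,0,0],[0,0,0]]}' >/dev/null
python3 - <<'E'
from h import *
go([.5584,-.279,.077],97.8)
cv2.imwrite('pics/w2.png',eyes.camera('wrist')[:,:,::-1])
E
```

```text
t 2.82 pos [ 0.5613 -0.2801  0.1426] shift [ 2.8  1.5 65.6] turn [-0.1  0.1 -0. ] F [0.  0.5 0.1] w 70.2 g 0.0
```

View pics/w2.png

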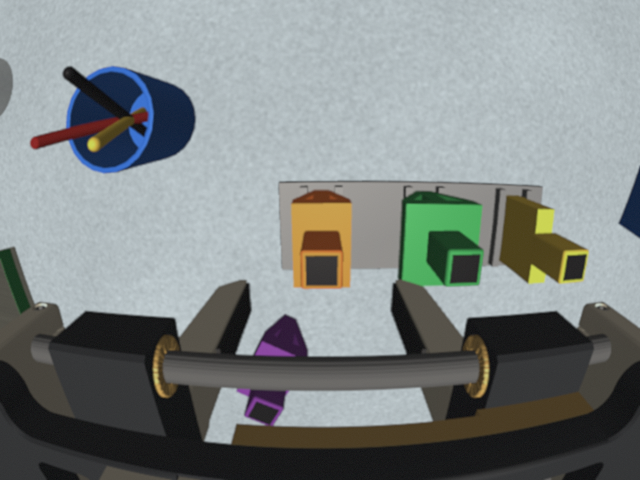

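Orange post top at (321,270), centred between the fingers. Purple decoy's post is at (265,412), so I'll check its clearance as I compute the descent.

```bash
python3 - <<'E'
from h import *
go([.5584,-.279,.077],97.8)
print(at('scene',(151,239),.1), at('wrist',(265,412),.1), at('wrist',(321,270),.113))
E
```

```text
t 2.87 pos [ 0.5611 -0.28    0.1423] shift [ 2.6  1.4 65.3] turn [-0.1  0.1 -0. ] F [ 0.2 -0.5 -0.4] w 70.2 g 0.0
[ 0.67778039 -0.30605436] [ 0.68237448 -0.30449892] [ 0.55845018 -0.27957346]
```

```bash

python3 -m crank '{"fingers":[70,70,70,70,40,20,20,20],"linear":[[2.6,1,30],[2.6,1,60],[2.6,1,65],[2.6,1,65],[2.6,1,65],[2.6,1,65],[2.6,1,65],[2.6,1,65]],"rotation":[[0,0,0],[0,0,0],[0,0,0],[0,0,0],[0,0,0],[0,0,0],[0,0,0],[0,0,0]]}' 50
python3 -m crank '{"fingers":[10,10,10,10],"linear":[[0,0,0],[0,0,0],[0,0,0],[0,0,0]],"rotation":[[0,0,0],[0,0,0],[0,0,0],[0,0,0]]}' 50
```

```text
clock: 3.53
eef_pos: [0.5585, -0.2795, 0.0773]
tool_rot: [-0.068, 0.998, -0.001, 0.001]
contact_force: [0.2, 0.3, 0.4]
grip_width: 0.516
finger_force: 0.0
clock: 3.87
eef_pos: [0.558, -0.2792, 0.0759]
tool_rot: [-0.068, 0.998, -0.0, 0.0]
contact_force: [0.3, 0.7, 0.4]
grip_width: 0.252
finger_force: 50.0
```

```bash

python3 -m crank '{"fingers":[10,10,10,10,10,10,10,10],"linear":[[0,0,-15],[0,0,-40],[0,0,-75],[0,0,-110],[0,0,-135],[0,0,-135],[0,0,-135],[0,0,-135]],"rotation":[[0,0,0],[0,0,0],[0,0,0],[0,0,0],[0,0,0],[0,0,0],[0,0,0],[0,0,0]]}' 50
python3 - <<'E'
from h import *
go([.501,.227,.21],77)
E
```

```text
clock: 4.53
eef_pos: [0.5577, -0.2791, 0.2104]
tool_rot: [-0.068, 0.998, 0.0, -0.0]
contact_force: [-0.4, 0.0, -2.1]
grip_width: 0.259
finger_force: 50.0
t 4.53 pos [ 0.5577 -0.2791  0.2104] shift [-12.3 509.1   0.6] turn [ 0.  -0.  20.8] F [-0.4  0.  -2.1] w 24.1 g 49.992576241493225
```

```bash

python3 -m crank '{"fingers":[10,10,10,10,10,10,10,10],"linear":[[-12,15,0],[-12,45,0],[-12,509,0],[-12,509,0],[-12,509,0],[-12,509,0],[-12,509,0],[-12,509,0]],"rotation":[[0,0,0],[0,0,0],[0,0,21],[0,0,21],[0,0,21],[0,0,21],[0,0,21],[0,0,21]]}' 50
python3 - <<'E'
from h import *
go([.501,.227,.21],77)
E
```

```text
clock: 5.2
eef_pos: [0.5291, 0.0139, 0.2094]
tool_rot: [0.115, 0.993, -0.0, -0.001]
contact_force: [-0.0, 0.8, -1.3]
grip_width: 0.259
finger_force: 50.0
t 5.2 pos [0.5291 0.0139 0.2094] shift [ 76.2 201.   -0.5] turn [-0.  -0.1 -0.2] F [-0.   0.8 -1.3] w 24.1 g 49.99147832393646
```

```bash

python3 -m crank '{"fingers":[10,10,10,10,10,10,10,10],"linear":[[76,201,0],[76,201,0],[76,201,0],[76,201,0],[76,201,0],[76,201,0],[76,201,0],[76,201,0]],"rotation":[[0,0,0],[0,0,0],[0,0,0],[0,0,0],[0,0,0],[0,0,0],[0,0,0],[0,0,0]]}' 50 >/dev/null
python3 - <<'E'
from h import *
go([.501,.227,.21],77)
m=eyes.camera_model('wrist');im=eyes.camera('wrist');cv2.imwrite('pics/w3.png',im[:,:,::-1]);np.save('m3.npy',m['world_to_cam'])
E
```

```text
t 5.87 pos [0.5019 0.225  0.2096] shift [ 1.4  1.7 -0.4] turn [-0.1 -0.1 -0.2] F [ 1.1  0.2 -1.2] w 23.7 g 49.99248683452606
```

View pics/w3.png

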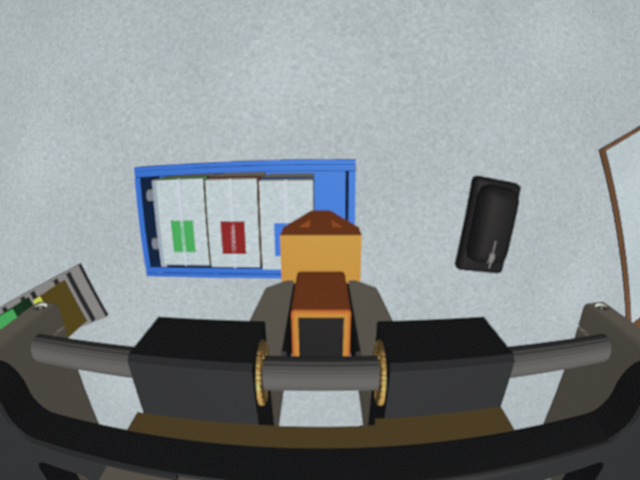

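Wrist view: wedge foot at (320,215), carton 3's edge at ~(314,180), tray end wall at ~(350,168). I'll enlarge it.

```bash
python3 - <<'E'
import cv2
im=cv2.imread('pics/w3.png');cv2.imwrite('pics/w3c.png',cv2.resize(im[150:240,240:370],None,fx=6,fy=6,interpolation=cv2.INTER_CUBIC))
E
```

```text
(no output)
```

View pics/w3c.png

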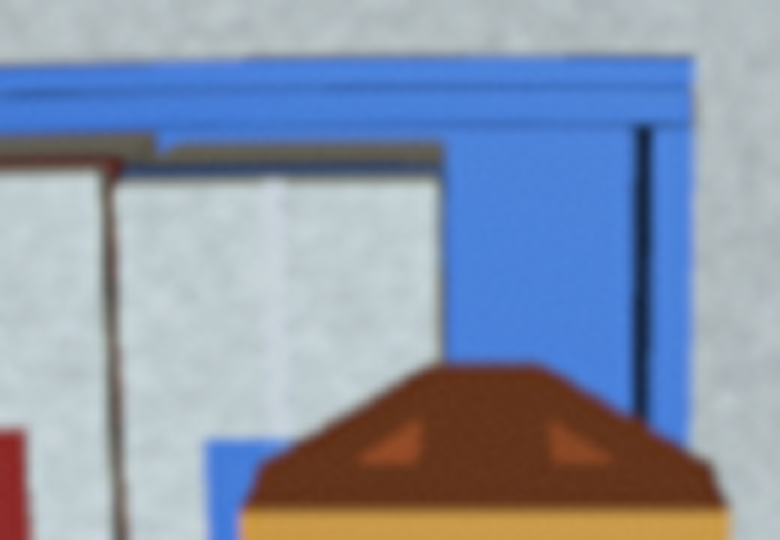

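```bash
python3 - <<'E'
from h import *
np.set_printoptions(precision=4,suppress=True)
m=eyes.camera_model('wrist');m['world_to_cam']=np.load('m3.npy')
a=np.radians(77);y=np.array([np.cos(a),np.sin(a)]);x=np.array([y[1],-y[0]])
f=lambda u,v,z:at('wrist',(u/6+240,v/6+150),z,m)
for n,p in dict(c3a=(441,180,.065),c3b=(441,350,.065),wia=(652,130,.052),wib=(652,410,.052),fla=(636,130,.005),flb=(636,410,.005),woa=(692,90,.052),wob=(689,430,.052),corner=(692,57,.052),left=(0,67,.052),footL=(432,366,.1404),footR=(541,366,.1404)).items():
    q=f(*p);print(n,q,'across,along',np.array([x@q,y@q])*1e3)
for u,v in[(135,167),(148,276),(355,160)]: print(at('wrist',(u,v),.052,m))
q=env.get_obs()['eef_pos'][:2];print('tcp',x@q*1e3,y@q*1e3,'home est',np.array([x@[.501,.227],y@[.501,.227]])*1e3)
E
```

```text
c3a [0.4624 0.2288] across,along [399.0948 327.0038]
c3b [0.486  0.2232] across,along [423.3722 326.8528]
wia [0.4636 0.2598] across,along [393.293  357.3993]
wib [0.5045 0.2509] across,along [435.0922 357.9267]
fla [0.4683 0.2596] across,along [397.9108 358.2439]
flb [0.5151 0.2493] across,along [445.7702 358.779 ]
woa [0.4592 0.2667] across,along [387.3845 363.1656]
wob [0.5087 0.2556] across,along [438.1511 363.5244]
corner [0.4544 0.2677] across,along [382.5611 363.1138]
left [0.432  0.1693] across,along [382.891  262.1307]
footL [0.4733 0.2268] across,along [410.1262 327.4234]
footR [0.4759 0.2382] across,along [410.1526 339.1401]
[0.4087 0.0674]
[0.5157 0.0433]
[0.4548 0.2674]
tcp 438.89075211555047 331.60168355849856 home est [437.0955 333.8825]
```

Camera measurements agree well: gap 31 mm, inner wall at 358 and carton edge at 327 along the row. The wedge must move +4.7 mm along and about 1.5 mm across. I'll shift, descend to just above the gap, and look again.

```bash

python3 -m crank '{"fingers":[10,10,10,10,10,10,10,10],"linear":[[1.5,4.7,10],[1.5,4.7,35],[1.5,4.7,60],[1.5,4.7,70],[1.5,4.7,70],[1.5,4.7,70],[1.5,4.7,70],[1.5,4.7,70]],"rotation":[[0,0,0],[0,0,0],[0,0,0],[0,0,0],[0,0,0],[0,0,0],[0,0,0],[0,0,0]]}' 60 
python3 - <<'E'
from h import *
go([.501,.227,.073],77)
m=eyes.camera_model('wrist');im=eyes.camera('wrist')[:,:,::-1];np.save('m4.npy',m['world_to_cam'])
cv2.imwrite('pics/w4.png',im)
cv2.imwrite('pics/w4c.png',cv2.resize(im[150:250,230:390],None,fx=5,fy=5,interpolation=cv2.INTER_CUBIC))
E
```

```text
clock: 6.58
eef_pos: [0.5026, 0.2301, 0.1424]
tool_rot: [0.115, 0.993, 0.0, 0.001]
contact_force: [0.1, -0.4, -1.0]
grip_width: 0.252
finger_force: 60.0
t 6.58 pos [0.5026 0.2301 0.1424] shift [ 1.  -3.5 69.4] turn [ 0.1  0.1 -0.2] F [ 0.1 -0.4 -1. ] w 23.4 g 59.99322295188904
```

View pics/w4c.png

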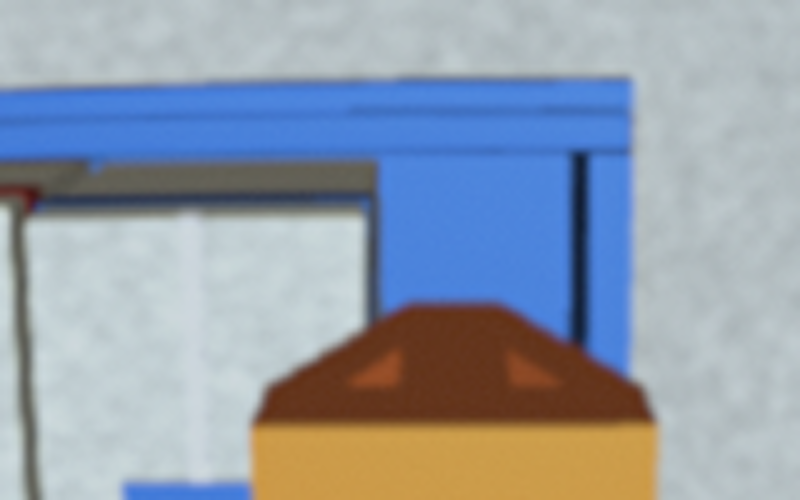

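The foot sits over the gap: foot edges at crop x 411–502, carton edge 367, wall 587.

```bash
python3 - <<'E'
from h import *
np.set_printoptions(precision=4,suppress=True)
m=eyes.camera_model('wrist');m['world_to_cam']=np.load('m4.npy')
a=np.radians(77);y=np.array([np.cos(a),np.sin(a)]);x=np.array([y[1],-y[0]])
f=lambda u,v,z:at('wrist',(u/5+230,v/5+150),z,m)
for n,p in dict(c3=(367,250,.065),c3b=(379,250,.005),wia=(587,155,.052),wib=(587,345,.052),fla=(573,155,.005),flb=(573,340,.005),wo=(631,120,.052),side=(450,112,.052),sidein=(450,152,.052),footL=(411,305,.0744),footR=(502,305,.0744)).items():
    q=f(*p);print(n,'across,along',np.array([x@q,y@q])*1e3)
q=env.get_obs()['eef_pos'][:2];print('tcp',x@q*1e3,y@q*1e3)
E
```

```text
c3 across,along [404.034  326.9608]
c3b across,along [414.7766 326.2084]
wia across,along [393.0474 356.9895]
wib across,along [420.1243 357.2959]
fla across,along [399.0129 358.1674]
flb across,along [430.1926 358.4687]
wo across,along [388.1176 363.054 ]
side across,along [387.0396 338.0448]
sidein across,along [392.6193 338.0213]
footL across,along [409.5637 332.9372]
footR across,along [409.6134 344.6099]
tcp 437.87197182354754 337.3330896252526
```

```bash

python3 -m crank '{"fingers":[10,10,10,10,10,10,10,10],"linear":[[1.5,-1.4,0],[1.5,-1.4,8],[1.5,-1.4,16],[1.5,-1.4,20],[1.5,-1.4,24],[1.5,-1.4,27],[1.5,-1.4,30],[1.5,-1.4,30]],"rotation":[[0,0,0],[0,0,0],[0,0,0],[0,0,0],[0,0,0],[0,0,0],[0,0,0],[0,0,0]]}' 60 
python3 -m crank '{"fingers":[10,10,10,10,10,10,10,10],"linear":[[0,0,2],[0,0,4],[0,0,6],[0,0,8],[0,0,10],[0,0,12],[0,0,12],[0,0,12]],"rotation":[[0,0,0],[0,0,0],[0,0,0],[0,0,0],[0,0,0],[0,0,0],[0,0,0],[0,0,0]]}' 60 
python3 - <<'E'
from h import *
go([.501,.227,.073],77)
E
```

```text
clock: 7.3
eef_pos: [0.5002, 0.2291, 0.1103]
tool_rot: [0.115, 0.993, -0.0, -0.0]
contact_force: [0.3, 1.4, -1.0]
grip_width: 0.254
finger_force: 60.0
clock: 7.97
eef_pos: [0.5006, 0.2297, 0.0993]
tool_rot: [0.115, 0.993, 0.001, 0.001]
contact_force: [1.3, 6.5, 4.4]
grip_width: 0.252
finger_force: 60.0
t 7.97 pos [0.5006 0.2297 0.0993] shift [-1.  -2.5 26.3] turn [ 0.1  0.1 -0.2] F [1.3 6.5 4.4] w 23.5 g 60.00021994113922
```

```bash

python3 -m crank '{"fingers":[10,10,10,10,10,10,10,10],"linear":[[0,0,1.5],[0,0,3],[0,0,4.5],[0,0,6],[0,0,7.5],[0,0,9],[0,0,10],[0,0,10]],"rotation":[[0,0,0],[0,0,0],[0,0,0],[0,0,0],[0,0,0],[0,0,0],[0,0,0],[0,0,0]]}' 60 
python3 - <<'E'
from h import *
go([.501,.227,.073],77)
S=eyes.camera('side')[:,:,::-1][290:440,220:390];m=eyes.camera('scene')[:,:,::-1][190:300,340:480]
a=cv2.resize(S,(510,450),interpolation=2);b=cv2.resize(m,(290,228),interpolation=2)
cv2.imwrite('pics/s5.png',np.hstack([a,np.pad(b,((0,222),(0,0),(0,0)))]))
E
```

```text
clock: 8.63
eef_pos: [0.5012, 0.2304, 0.0903]
tool_rot: [0.115, 0.993, 0.002, 0.001]
contact_force: [2.2, 10.6, 9.7]
grip_width: 0.256
finger_force: 60.0
t 8.63 pos [0.5012 0.2304 0.0903] shift [-0.5 -3.4 17.3] turn [ 0.2  0.1 -0.2] F [ 2.2 10.6  9.7] w 23.8 g 60.00282883644104
```

View pics/s5.png

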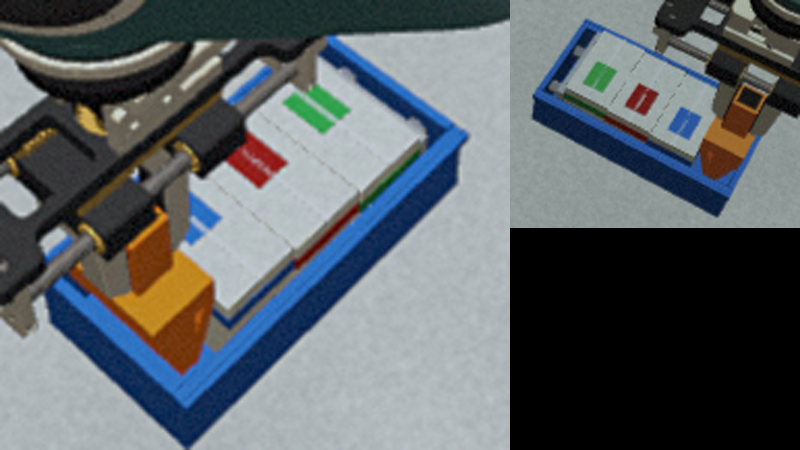

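Cartons stand flat and the wedge is entering squarely. I'll continue.

```bash

python3 -m crank '{"fingers":[10,10,10,10,10,10,10,10],"linear":[[0,0,1.5],[0,0,3],[0,0,4.5],[0,0,6],[0,0,7.5],[0,0,9],[0,0,10],[0,0,10]],"rotation":[[0,0,0],[0,0,0],[0,0,0],[0,0,0],[0,0,0],[0,0,0],[0,0,0],[0,0,0]]}' 60 
python3 - <<'E'
from h import *
go([.501,.227,.073],77)
E
```

```text
clock: 9.4
eef_pos: [0.5004, 0.2295, 0.0787]
tool_rot: [0.115, 0.993, 0.0, 0.0]
contact_force: [2.2, 6.5, -0.6]
grip_width: 0.257
finger_force: 60.0
t 9.4 pos [0.5004 0.2295 0.0787] shift [-1.2 -2.3  5.7] turn [ 0.1  0.  -0.2] F [ 2.2  6.5 -0.6] w 23.9 g 60.00692546367645
```

```bash

python3 -m crank '{"fingers":[10,10,10,10,10,10],"linear":[[0,0,1],[0,0,2],[0,0,3],[0,0,4],[0,0,4.5],[0,0,4.5]],"rotation":[[0,0,0],[0,0,0],[0,0,0],[0,0,0],[0,0,0],[0,0,0]]}' 60 
python3 -m crank '{"fingers":[10,10,10,10],"linear":[[0,0,1],[0,0,1.5],[0,0,2],[0,0,2]],"rotation":[[0,0,0],[0,0,0],[0,0,0],[0,0,0]]}' 60
```

```text
clock: 9.9
eef_pos: [0.5004, 0.2295, 0.0743]
tool_rot: [0.115, 0.993, 0.0, 0.0]
contact_force: [2.6, 5.9, 1.4]
grip_width: 0.256
finger_force: 60.0
clock: 10.23
eef_pos: [0.5005, 0.2295, 0.0729]
tool_rot: [0.115, 0.993, 0.0, 0.0]
contact_force: [0.6, 5.1, 6.2]
grip_width: 0.255
finger_force: 60.0
```

Force is starting to rise; I'll press on in small steps to confirm the floor.

```bash

python3 -m crank '{"fingers":[10,10,10,10],"linear":[[0,0,0.7],[0,0,1.4],[0,0,2],[0,0,2]],"rotation":[[0,0,0],[0,0,0],[0,0,0],[0,0,0]]}' 60
python3 -m crank '{"fingers":[10,10,10,10],"linear":[[0,0,0.7],[0,0,1.4],[0,0,2],[0,0,2]],"rotation":[[0,0,0],[0,0,0],[0,0,0],[0,0,0]]}' 60
```

```text
clock: 10.57
eef_pos: [0.5008, 0.2295, 0.0729]
tool_rot: [0.115, 0.993, 0.001, 0.001]
contact_force: [-8.3, 1.4, 26.9]
grip_width: 0.255
finger_force: 60.0
clock: 10.9
eef_pos: [0.501, 0.2295, 0.0728]
tool_rot: [0.115, 0.993, 0.001, 0.001]
contact_force: [-18.3, -2.4, 46.8]
grip_width: 0.253
finger_force: 60.0
```

Floor reached (z stops at 0.0729, as predicted). I'll relieve the load, open and check.

```bash

python3 -m crank '{"fingers":[10,10,10,10],"linear":[[0,0.3,-1.5],[0,0.6,-3.5],[0,0.6,-3.5],[0,0.6,-3.5]],"rotation":[[0,0,0],[0,0,0],[0,0,0],[0,0,0]]}' 60
python3 -m crank '{"fingers":[26,30,36,44,50,50,50,50],"linear":[[0,0,0],[0,0,0],[0,0,0],[0,0,0],[0,0,0],[0,0,0],[0,0,0],[0,0,0]],"rotation":[[0,0,0],[0,0,0],[0,0,0],[0,0,0],[0,0,0],[0,0,0],[0,0,0],[0,0,0]]}'
python3 -m crank '{"fingers":[50,50,50,50,50,50,50,50],"linear":[[0,0,-10],[0,0,-40],[0,0,-80],[0,0,-120],[0,0,-120],[0,-60,-120],[60,-100,-120],[60,-100,-120]],"rotation":[[0,0,0],[0,0,0],[0,0,0],[0,0,0],[0,0,0],[0,0,0],[0,0,0],[0,0,0]]}'
python3 - <<'E'
from h import *
go([.501,.2295,.073],77)
S=eyes.camera('side')[:,:,::-1][290:440,220:390];m=eyes.camera('scene')[:,:,::-1][190:300,340:480]
cv2.imwrite('pics/w6.png',eyes.camera('wrist')[:,:,::-1])
a=cv2.resize(S,(408,360),interpolation=2);b=cv2.resize(m,(392,308),interpolation=2)
cv2.imwrite('pics/s6.png',np.hstack([a,np.pad(b,((0,52),(0,0),(0,0)))]))
E
```

```text
clock: 11.23
eef_pos: [0.5007, 0.2297, 0.0729]
tool_rot: [0.115, 0.993, 0.0, 0.001]
contact_force: [-2.6, 2.0, 13.9]
grip_width: 0.252
finger_force: 60.0
clock: 11.9
eef_pos: [0.5003, 0.2296, 0.0718]
tool_rot: [0.115, 0.993, -0.0, -0.0]
contact_force: [0.1, -0.6, -0.8]
grip_width: 0.538
finger_force: 0.0
clock: 12.57
eef_pos: [0.4186, 0.1452, 0.1918]
tool_rot: [0.115, 0.993, -0.0, -0.0]
contact_force: [0.0, -0.7, 0.2]
grip_width: 0.537
finger_force: 0.0
t 12.57 pos [0.4186 0.1452 0.1918] shift [-60.9 101.  118.7] turn [-0.  -0.  -0.3] F [ 0.  -0.7  0.2] w 49.9 g 0.0
```

View pics/s6.png

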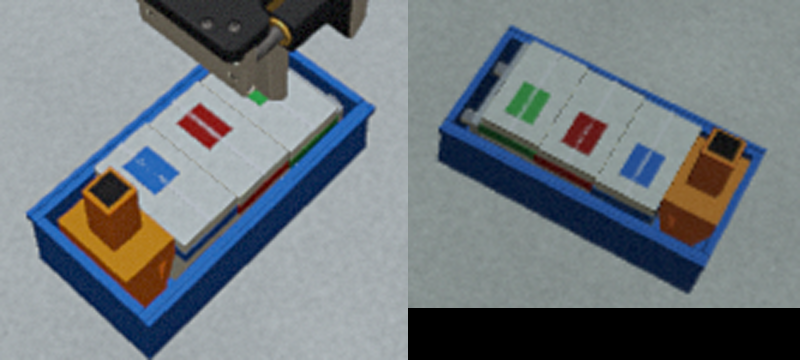

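The wedge is home, its shoulder level with the carton tops. The row is tight, carton 3 stands flat and the gripper is clear.

```bash
python3 -c "
from rig import ticket
print(ticket.hand_in())"
```

```text
the job is handed in; nothing more can be done
None
```

The orange wedge is driven fully home on the tray floor and released, with the row looking tight and the last carton flat in the final picture; I handed the job in at about 13 s, before any verdict, and did not measure the end plate's travel.

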